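# Measure the lead-screw play of a syringe pump with a dial gauge

## Robot

A 6-joint arm with a two-finger parallel gripper is mounted at the origin on the work surface. World frame = base frame: x ahead of the robot, y to its left, z up, the work surface at z = 0. Lengths are in m, angles in rad, forces in N, time in s.
With the tool pointing down it reaches from about 0.35 to 0.975 m from the base axis. Payload 4.9 kg.
Tool frame: the origin (TCP) lies midway between the tips of the shut fingers; the grasp point (between the pads) lies 19 mm behind it; z points along the fingers, y is the line along which they close (so a half turn about z gives the same grasp; the last joint's range is limited). The gripper opens to 85 mm and grips with 20 to 120 N. Pads are 22 mm wide; open, the fingers measure 114 mm over their backs; the gripper's body (76 mm by 85 mm) begins 54 mm behind the grasp point. The pads swing forward as they close: fully open they stand 13 mm farther back than shut.
Start: joints at [1.083, 0.053, 1.613, -0, 1.476, -0.119], TCP at [0.225, 0.583, 0.231] pointing down, gripper open.
Joint ranges: [-3.01, 3.01], [-1.01, 2.22], [0.06, 2.58], [-1.02, 4.17], [0.09, 2.62], [-3.14, 3.14]. Speed limits (rad/s): [2.57, 2.57, 3.14, 3.14, 3.14, 3.14].

## Interface

Orientations are given as a rotation vector (axis times angle).
In Python, from station import ctrl gives the robot as it stands. The module is installed in compiled form; this text tells all that it offers.
- The arm moves only by the shell command python3 -m handwheel 'ROWS' [OPENING] [FORCE]. ROWS is JSON, a list of rows, each a list of 2 entries, a list of its own where there are three numbers: the shift along the tool's x, y, z in cm, then the turn, a rotation vector about the tool's x, y, z in rad. In form: [[[tx, ty, tz], [ax, ay, az]], ...]. A call has 1 to 5 rows; each row is the pose to reach, as a shift and turn from the pose commanded when the call began, along the tool's axes at that moment; what a row does not reach only later rows make up. A row lasts 1/8 s, in which the tool goes at most 62.5 mm and 10.7 degrees, less where a joint would pass 70% of its speed; a pose out of reach is approached as far as the arm can. A call with a gripper value outside its range is refused whole. OPENING is the gripper's target within -1 to 1 (shut at 1, half-way at 0, fully open at -1), set as the call begins (- or left out, the last holds). The fingers move at their own pace and stop on an object; FORCE is the grip in N (left out, the last holds). Time passes only in rows, so rows that repeat a pose let the fingers close. It gives the time, the measured TCP pose, the force, the opening and the grip force at its end, in the units of the state.
- ctrl.get_obs(): the state, without advancing time (a new reading comes with each control period).
- ctrl.get_image(name): name is "side" or "top" or "wrist"; returns the picture (420x560x3 uint8, blue, green, red); there is no depth.
- ctrl.calibration(name): a dict with "fx", "fy", "cx", "cy" (pixels), "k1" (the pictures are not rectified: a ray, as slopes to the right and down, at radius r is drawn at 1 + k1 r^2 times it, then the intrinsics apply), "R" (3x3) and "t" (3): a world point X has camera coordinates R X + t. Camera axes: x right, y down, z forward; pixel columns grow to the right and rows downward; lengths in m; the calibration is good to about 2 mm. A picture is of the moment at which its call begins: read the wrist's pose just before it. calibration takes no time and is no camera call; for the wrist camera it gives the pose at the moment of the call.
- ctrl.finish_job(): hands the job in; it is judged then, once.
Trained networks look in the newest picture that a camera, given by its name, has taken for a name from the list of things; names that differ only in an ending like _2 or _b are one class to them, and where a whole thing is asked for, a point or a joint stands for the part that bears it (a point fixed in the world has none). Each returns a list of dicts, best first, with "score" (0 to 1); they miss things now and then, are a little off and sometimes report something else, mostly with a low value. They report only what shows in the picture. A call takes as long as a camera call.
- ctrl.look_for(camera, query): "position" ([column, row] in pixels, amid what is visible of it).
- ctrl.landmark_of(camera, query): "position" ([column, row] in pixels: a listed point, or the origin of a listed thing).
The state is a dict: "t": time; "q": joint angles; "dq": joint speeds; "effort": joint torques, N m; "tool_pos": TCP position; "tool_rot": TCP orientation; "contact_force": force on the tool from outside, world axes, zero at the start; "wrist_torque": the same for the moment, N m; "opening": finger opening in m; "grip_force": force on a finger pad.
Only numpy, scipy, OpenCV 4.12 (cv2) and the standard library are available. Lean on these libraries where they do the work, as an engineer would, in place of code of your own. Each camera call takes 0.05 s, during which the arm holds its last target. There are 200 camera calls.

## Task

Measure the end play of the syringe pump's pusher on its lead screw. Ease the pusher away from the dial gauge until you first feel it firm up, turn the gauge's bezel so that the zero mark lies under the needle, then ease the pusher towards the gauge to the other end of its play, pause there for the reading, and bring it back and leave it resting against the first end with the needle again on zero. Only take up the play, gently: never force the half nut along the screw, and leave the other things on the bench where they are.

Things in the scene. Friction and masses are not known exactly. Their poses are not given: they have to be found in the camera images.
- pump: Syringe pump under service, fixed: white chassis 130 (x) x 290 (y) x 36 mm high; origin under its centre at bench level, z up. Over y = +35 to +145 mm the motor housing, 100 mm high, with the empty syringe cradle and its clamp up to 134 mm. Guide rods and lead screw run along y from it to a bearing block, 78 mm high, at y = -97 mm. A dial gauge on a magnetic stand is fixed at its -y end.
- pusher_top (a point): Centre of the top face of the pusher, a grey block on the rods, 134 mm above the bench, about pump x = 0, y = -30 mm. Its upper part is 44 (pump x) x 32 (pump y) mm and stands 52 mm above a saddle 100 x 40 mm. It slides only along the pump's y; towards the gauge is -y. Its half nut has end play on the lead screw: see screw.
- screw (a point): A point on the lead screw's axis, fixed to the pump, at y = -30 mm, 62 mm high. The half nut on it floats in a worn pocket of the pusher: some millimetres of play, different each time, ends not visible. In the play the drag is 1.5 N; past either end the push rises about 20 N per mm; from about 8 N the nut is forced along the screw, which must not happen. Let go, the pusher springs back under 0.4 mm and stays.
- dial_center (a point): Centre of the gauge's dial, face up, 126.5 mm above the bench at pump x = 0, y = -126 mm, on the vertical axis of needle and bezel. The case below (55 mm diameter) is 88 to 112 mm high; the stem (8 mm) and spindle run from it along y at 100 mm height to the pusher.
- stand_post (a point): Top of the magnetic stand's post (12 mm thick), 123 mm above the bench, at pump x = +112, y = -84 mm; an arm at 100 mm height runs from it along x to the gauge's stem. Fixed.
- zero_mark (a point): Broad black zero mark of the dial face, 21 mm from the dial centre. The face turns with the knurled round bezel: 59 mm diameter, 13 mm tall (112 to 125 mm above the bench), held across its rim from above and turned either way about the vertical axis. It turns stiffly (0.04 N m) and stays where it is left.
- needle_tip (a point): Point on the needle, 21 mm from the dial centre, level with the zero mark to 2 mm. The needle follows the pusher: one turn per 10 mm, clockwise seen from above as the pusher moves towards the gauge. The needle lies bare just above the dial face: hold the bezel by its rim only.
- reagent: Bystander: white reagent bottle, 56 mm diameter, 120 mm tall, standing on the bench by the motor housing; origin under its centre.
- syringe: Bystander: the syringe taken off the pump, lying on the bench on the robot's side of the pump, 130 mm long, 32 mm wide, 26 mm tall; origin at bench level under its finger flange, nozzle towards its +x.
- tube_rack: Bystander: white rack with eight capped tubes, 60 x 110 mm, 88 mm tall, on the bench beyond the gauge; origin under its centre.

How it is judged:
On the way, in this order (a step that is already met when the one before it is completed fails the run):
1. The pusher is at the end of its play away from the gauge (within 0.3 mm of the firm stop) and the zero mark is under the needle (marked points within 3 mm of each other) (distance between halfnut and flank_rear below 0.0103 m and distance between needle_tip and zero_mark below 0.003 m), for 0.3 s.
2. The pusher is at the other end of its play, towards the gauge (within 0.3 mm of the firm stop) (distance between halfnut and flank_front below 0.0103 m), for 0.3 s.
At the end, for the whole second after the job is handed in: The pusher is back at the end of its play away from the gauge (within 0.3 mm of the firm stop) and the needle is again on the zero mark (marked points within 5 mm, that is 0.4 mm of reading) (distance between halfnut and flank_rear below 0.0103 m and distance between needle_tip and zero_mark below 0.005 m); the robot touches nothing.
It fails at once if The half nut is forced along the lead screw by more than 0.3 mm (distance of thread_core from where it was at the start of the episode above 0.0003 m).
It fails at once if A bystander is moved by more than 20 mm (distance of any of reagent, syringe, tube_rack from where it was at the start of the episode above 0.02 m).
It also fails if it takes over 72 s, if anything falls off the work surface, if the arm or the gripper's body presses on something with over 40 N, if the wrist force passes 120 N, or if a joint passes its speed limit or range.

## Working session

There is one attempt and no reset: what is moved stays moved. The work goes in short steps, Python scripts to look and compute and a shell command to move; the robot and the scene stay as the last step left them, time stands still between calls to the robot, and variables do not carry over. Pictures are saved under pics/ and viewed, at most 10 in all, crops included, and the job is handed in when it is done.

```bash
mkdir -p pics
cat > h.py <<'E'
import numpy as np,cv2
from station import ctrl
from scipy.spatial.transform import Rotation as R
def ray(cam,px,c=None):
    c=c or ctrl.calibration(cam);K=np.array([[c['fx'],0,c['cx']],[0,c['fy'],c['cy']],[0,0,1.]])
    # r scaled by 1+k1 r^2 : OpenCV model
    u=cv2.undistortPoints(np.array([[px]],float),K,np.array([c['k1'],0,0,0,0.]))[0,0]
    Rm=np.array(c['R']);t=np.array(c['t']);o=-Rm.T@t;return o,Rm.T@np.array([u[0],u[1],1])
def atz(cam,px,z,c=None):
    o,d=ray(cam,px,c);return o+d*(z-o[2])/d[2]
def find(cam,q,z,c=None,n=2):
    return [(round(r['score'],2),np.round(r['position'],1).tolist(),np.round(atz(cam,r['position'],z,c),4).tolist()) for r in ctrl.landmark_of(cam,q)[:n]]
Z=dict(pump=0,pusher_top=.134,screw=.062,dial_center=.1265,stand_post=.123,zero_mark=.1265,needle_tip=.1265,reagent=0,syringe=0,tube_rack=0)
E
python3 - <<'E'
from h import *
o=ctrl.get_obs();print(o['t'],o['tool_pos'],o['tool_rot'],o['opening'],o['contact_force'])
for cam in('top','side'):
    cv2.imwrite(f'pics/{cam}0.png',ctrl.get_image(cam))
    for q in Z: print(cam,q,find(cam,q,Z[q]))
E
```

```text
0.0 [0.22502479 0.58243161 0.23006581] [-5.75871040e-01 -3.08772323e+00  3.03827459e-03] 0.08514693876863626 [-0.24655518 -1.28416293 -0.10886744]
top pump [(0.7, [315.0, 237.8], [0.5387, 0.0178, 0.0])]
top pusher_top [(0.63, [332.0, 225.5], [0.5529, -0.0025, 0.134]), (0.35, [390.7, 216.4], [0.5693, -0.1038, 0.134])]
top screw [(0.79, [330.2, 229.6], [0.551, -0.0067, 0.062])]
top dial_center [(0.86, [391.0, 216.0], [0.5708, -0.1062, 0.1265])]
top stand_post [(0.71, [348.8, 161.0], [0.6682, -0.034, 0.123])]
top zero_mark [(0.62, [386.8, 202.6], [0.5942, -0.0993, 0.1265])]
top needle_tip [(0.37, [382.8, 206.5], [0.5873, -0.0921, 0.1265])]
top reagent [(0.91, [196.9, 248.6], [0.5146, 0.2559, 0.0])]
top syringe [(0.92, [335.6, 288.2], [0.4383, -0.0236, 0.0])]
top tube_rack [(0.95, [426.2, 186.5], [0.6459, -0.2131, 0.0])]
side pump [(0.86, [272.0, 271.1], [0.5455, 0.0251, 0.0])]
side pusher_top [(0.9, [280.7, 232.1], [0.5518, -0.0095, 0.134])]
side screw [(0.66, [279.1, 263.9], [0.5492, -0.0131, 0.062])]
side dial_center [(0.73, [305.5, 279.9], [0.5651, -0.1064, 0.1265]), (0.45, [322.5, 272.2], [0.5937, -0.0982, 0.1265])]
side stand_post [(0.58, [356.3, 237.2], [0.6716, -0.0378, 0.123])]
side zero_mark [(0.66, [322.7, 271.0], [0.5947, -0.096, 0.1265])]
side needle_tip [(0.4, [316.9, 269.4], [0.5872, -0.0911, 0.1265])]
side reagent [(0.55, [233.5, 196.5], [0.5088, 0.2613, 0.0])]
side syringe [(0.72, [214.0, 300.9], [0.4305, -0.0192, 0.0])]
side tube_rack [(0.82, [369.9, 375.0], [0.6448, -0.2114, 0.0])]
```

View pics/top0.png

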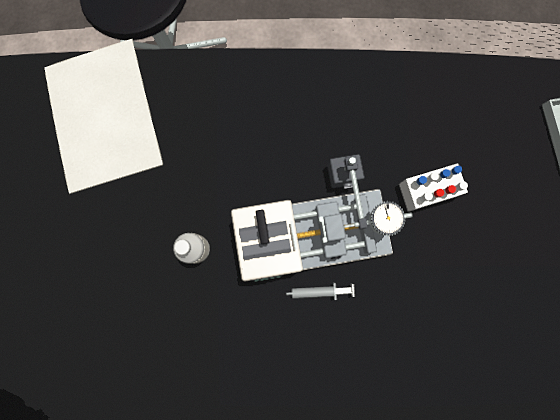

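View pics/side0.png

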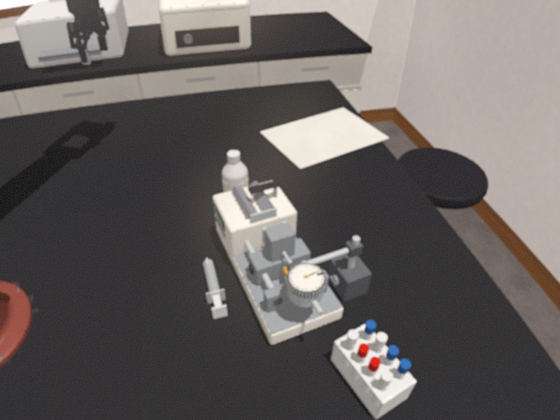

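The top view shows the pump with its dial at about (388,218), the pusher near (332,225), the motor housing at (265,240), the syringe at (320,292) and the rack at (435,187). The side view agrees: dial at (306,277), pusher top at (281,232). The pump's yaw is about 0.2 rad, with its +y towards the robot's left.

```bash
cat >> h.py <<'E'
def go(target,yaw):
    """shift (cm) and turn in tool axes to a TCP target, pointing down with tool y at angle yaw (mod pi)"""
    o=ctrl.get_obs();R0=R.from_rotvec(o['tool_rot']);best=None
    for k in(0,np.pi):
        a=yaw+k;y=np.array([np.cos(a),np.sin(a),0]);z=np.array([0,0,-1.]);M=R.from_matrix(np.c_[np.cross(y,z),y,z])
        w=(R0.inv()*M).as_rotvec();q6=o['q'][5]
        print('opt',k>0,'turn',np.round(w,3),'shift cm',np.round(R0.inv().apply(np.array(target)-o['tool_pos'])*100,2),'q6',round(q6,2),'t',o['t'])
def fit(obs):
    """obs list of (pump-frame xy, world xy) -> yaw, origin"""
    P=np.array([a for a,_ in obs],float);W=np.array([b for _,b in obs],float)
    p=P-P.mean(0);w=W-W.mean(0);yaw=np.arctan2((p[:,0]*w[:,1]-p[:,1]*w[:,0]).sum(),(p*w).sum())
    c,s=np.cos(yaw),np.sin(yaw);M=np.array([[c,-s],[s,c]]);return yaw,W.mean(0)-M@P.mean(0),M,(W-(W.mean(0)+p@M.T))
E
python3 - <<'E'
from h import *
ob=[((0,0),(.5387,.0178)),((0,0),(.5455,.0251)),((0,-.03),(.551,-.0067)),((0,-.03),(.5492,-.0131)),((0,-.126),(.5708,-.1062)),((0,-.126),(.5651,-.1064)),((.112,-.084),(.6682,-.034)),((.112,-.084),(.6716,-.0378))]
y,o,M,r=fit(ob);print(y,o,r.round(4).tolist());p=o+M@[0,-.03];print(p);go([p[0],p[1],.231],y)
R0=R.from_rotvec(ctrl.get_obs()['tool_rot']).as_matrix();print(R0.round(2))
E
```

```text
0.21995529869546265 [0.54209594 0.01978272] [[-0.0034, -0.002], [0.0034, 0.0053], [0.0024, 0.0028], [0.0006, -0.0036], [0.0012, -0.003], [-0.0045, -0.0032], [-0.0015, 0.0038], [0.0019, -0.0]]
[ 0.54864152 -0.00949449]
opt False turn [-0.    -0.     0.982] shift cm [-5.152e+01 -4.361e+01  3.000e-02] q6 -0.12 t 1.1
opt True turn [ 0.   -0.   -2.16] shift cm [-5.152e+01 -4.361e+01  3.000e-02] q6 -0.12 t 1.1
[[-0.93  0.36 -0.  ]
 [ 0.36  0.93 -0.  ]
 [ 0.   -0.   -1.  ]]
```

```bash
python3 -m handwheel '[[[-5,-4.2,-0.6],[0,0,0.14]],[[-10,-8.5,-1.2],[0,0,0.28]],[[-15,-12.7,-2],[0,0,0.42]],[[-20,-17,-2],[0,0,0.56]],[[-25,-21.2,-2],[0,0,0.7]]]' -1 25
python3 -m handwheel '[[[-4.8,2.2,0],[0,0,0.1]],[[-9,3,0],[0,0,0.2]],[[-14,3,0],[0,0,0.28]],[[-14,3,0],[0,0,0.28]],[[-14,3,0],[0,0,0.28]]]'
python3 - <<'E'
from h import *
go([.5486,-.0095,.25],.22)
E
```

```text
t: 1.72
tool_pos: [0.375, 0.3077, 0.2518]
tool_rot: [1.605, 2.7, 0.002]
contact_force: [0.8, 0.3, 0.4]
opening: 0.0853
grip_force: 0.0
t: 2.35
tool_pos: [0.4677, 0.2013, 0.2513]
tool_rot: [-1.961, -2.454, -0.0]
contact_force: [-0.8, 0.0, 0.1]
opening: 0.0852
grip_force: 0.0
opt False turn [-0.    -0.     0.002] shift cm [-22.34   3.24   0.12] q6 0.04 t 2.35
opt True turn [ 1.000e-03 -0.000e+00 -3.139e+00] shift cm [-22.34   3.24   0.12] q6 0.04 t 2.35
```

```bash
python3 -m handwheel '[[[-5.5,0.8,0],[0,0,0]],[[-11,1.6,0],[0,0,0]],[[-16.5,2.4,0],[0,0,0]],[[-22.3,3.2,0],[0,0,0]],[[-22.3,3.2,0],[0,0,0]]]'
python3 - <<'E'
from h import *
c=ctrl.calibration('wrist');im=ctrl.get_image('wrist');cv2.imwrite('pics/w1.png',im)
for q in('pusher_top','dial_center','stand_post','zero_mark','needle_tip','screw'):print(q,find('wrist',q,Z[q],c))
go([.5486,-.0095,.25],.22)
E
```

```text
t: 2.98
tool_pos: [0.5488, -0.011, 0.2511]
tool_rot: [-1.965, -2.451, 0.001]
contact_force: [-0.2, 0.6, -0.3]
opening: 0.0855
grip_force: 0.0
pusher_top [(0.61, [279.3, 191.8], [0.55, -0.0065, 0.134])]
dial_center [(0.69, [276.4, 302.6], [0.5693, -0.1028, 0.1265])]
stand_post [(0.59, [411.0, 254.7], [0.6685, -0.0374, 0.123])]
zero_mark [(0.69, [302.5, 301.9], [0.5907, -0.0973, 0.1265])]
needle_tip [(0.48, [300.8, 297.2], [0.5883, -0.0933, 0.1265])]
screw []
opt False turn [ 0.    -0.     0.004] shift cm [-0.17  0.03  0.14] q6 -0.37 t 3.325
opt True turn [ 0.     0.    -3.137] shift cm [-0.17  0.03  0.14] q6 -0.37 t 3.325
```

View pics/w1.png

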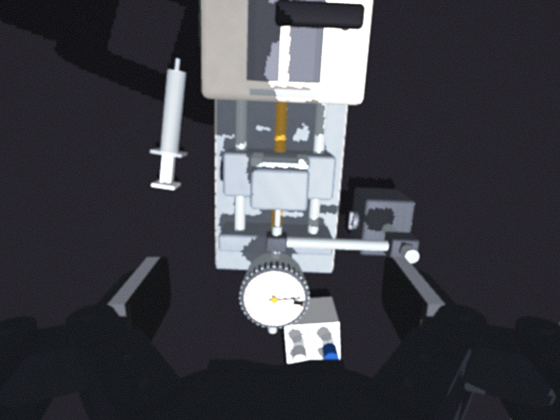

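The wrist view is aligned with the pump. The pusher top is at (280,190), the dial at (275,299), and the stand arm at (340,245) is clear of the pusher. Descending on the pusher.

Run:
```python
from h import *
go([.551,-.0065,.10],.215)
```

```text
opt False turn [ 0.    -0.     0.009] shift cm [ 0.07  0.32 15.14] q6 -0.37 t 3.325
opt True turn [ 0.     0.    -3.132] shift cm [ 0.07  0.32 15.14] q6 -0.37 t 3.325
```

```bash
python3 -m handwheel '[[[0.1,0.3,4],[0,0,0]],[[0.1,0.3,8],[0,0,0]],[[0.1,0.3,12],[0,0,0]],[[0.1,0.3,15.1],[0,0,0]],[[0.1,0.3,15.1],[0,0,0]]]'
python3 -m handwheel '[[[0,0,0],[0,0,0]],[[0,0,0],[0,0,0]],[[0,0,0],[0,0,0]],[[0,0,0],[0,0,0]]]' 0.2 20
python3 -m handwheel '[[[0,0,0],[0,0,0]],[[0,0,0],[0,0,0]],[[0,0,0],[0,0,0]],[[0,0,0],[0,0,0]]]' 0.6 20
```

```text
t: 3.95
tool_pos: [0.5484, -0.0067, 0.0973]
tool_rot: [-1.957, -2.451, 0.005]
contact_force: [-0.2, 0.7, -0.6]
opening: 0.0854
grip_force: 0.0
t: 4.45
tool_pos: [0.5506, -0.0082, 0.1025]
tool_rot: [-1.962, -2.453, 0.002]
contact_force: [-7.5, -0.6, 7.8]
opening: 0.0444
grip_force: 20.6
t: 4.95
tool_pos: [0.5506, -0.0082, 0.1026]
tool_rot: [-1.962, -2.453, 0.002]
contact_force: [-8.2, -1.2, 6.8]
opening: 0.0445
grip_force: 20.6
```

```bash
cat > f.py <<'E'
from h import *
o=ctrl.get_obs();Rm=R.from_rotvec(o['tool_rot']);u=np.array([-.215,.977,0])
print('t',round(o['t'],2),'F pump x,y,z',np.round([o['contact_force']@[.977,.215,0],o['contact_force']@u,o['contact_force'][2]],2),'along mm',round(float(o['tool_pos']@u)*1e3,2),'z',o['tool_pos'][2].round(4))
E
python3 -m handwheel '[[[0.05,-0.1,-0.1],[0,0,0]],[[0.05,-0.1,-0.1],[0,0,0]]]';python3 f.py
for i in 1; do python3 -m handwheel '[[[0.05,0,0],[0,0,0]],[[0.05,0,0],[0,0,0]]]'; done;python3 f.py
```

```text
t: 5.2
tool_pos: [0.5505, -0.0079, 0.1026]
tool_rot: [1.961, 2.452, 0.001]
contact_force: [-1.1, -1.6, 3.7]
opening: 0.0443
grip_force: 21.4
t 5.2 F pump x,y,z [-1.38 -1.3   3.72] along mm -126.11 z 0.1026
t: 5.45
tool_pos: [0.5504, -0.0073, 0.1026]
tool_rot: [1.961, 2.452, 0.001]
contact_force: [-3.0, -1.5, 6.8]
opening: 0.0444
grip_force: 21.8
t 5.45 F pump x,y,z [-3.22 -0.85  6.75] along mm -125.5 z 0.1026
```

```bash
python3 -m handwheel '[[[0.04,-0.03,-0.1],[0,0,0]],[[0.04,-0.03,-0.1],[0,0,0]]]' >/dev/null;python3 f.py
python3 -m handwheel '[[[0.04,0,0],[0,0,0]],[[0.04,0,0],[0,0,0]]]' >/dev/null;python3 f.py
```

```text
t 5.7 F pump x,y,z [ 2.02 -3.03  0.5 ] along mm -125.09 z 0.1026
t 5.95 F pump x,y,z [ 3.47 -5.49 -0.43] along mm -125.04 z 0.1026
```

```bash
python3 -m handwheel '[[[0.04,0,0],[0,0,0]],[[0.04,0,0],[0,0,0]]]' >/dev/null;python3 f.py
```

```text
t 6.2 F pump x,y,z [ 3.96 -6.86  0.18] along mm -125.03 z 0.1026
```

```bash
python3 -m handwheel '[[[-0.05,-0.04,0],[0,0,0]],[[-0.05,-0.04,0],[0,0,0]]]' >/dev/null;python3 f.py
python3 -m handwheel '[[[0,0,0],[0,0,0]],[[0,0,0],[0,0,0]],[[0,0,0],[0,0,0]],[[0,0,0],[0,0,0]]]' -1;python3 f.py
```

```text
t 6.45 F pump x,y,z [ 5.11 -4.42 -0.96] along mm -125.08 z 0.1026
t: 6.95
tool_pos: [0.5487, -0.0063, 0.1021]
tool_rot: [-1.961, -2.454, 0.0]
contact_force: [0.1, 0.9, 0.2]
opening: 0.0856
grip_force: 0.0
t 6.95 F pump x,y,z [0.3  0.87 0.15] along mm -124.12 z 0.1021
```

```bash
python3 -m handwheel '[[[0,0,-5],[0,0,0]],[[0,0,-10],[0,0,0]],[[-4,0.2,-12],[0,0,0]],[[-9,0.2,-12],[0,0,0]],[[-9.6,0.2,-12],[0,0,0]]]'
python3 -m handwheel '[[[0,0,0],[0,0,0]]]' >/dev/null
python3 - <<'E'
from h import *
c=ctrl.calibration('wrist');im=ctrl.get_image('wrist');cv2.imwrite('pics/w2.png',im)
for cam,cc in(('wrist',c),('top',None),('side',None)):
  if cam!='wrist':ctrl.get_image(cam)
  for q in('pusher_top','dial_center','zero_mark','needle_tip'):print(cam,q,find(cam,q,Z[q],cc))
go([.568,-.103,.106],.215)
E
```

```text
t: 7.58
tool_pos: [0.5723, -0.102, 0.2227]
tool_rot: [1.965, 2.45, -0.0]
contact_force: [-0.4, 0.1, 0.2]
opening: 0.0857
grip_force: 0.0
wrist pusher_top [(0.82, [275.3, 54.6], [0.5495, -0.0054, 0.134])]
wrist dial_center [(0.75, [269.6, 203.7], [0.5666, -0.0997, 0.1265])]
wrist zero_mark [(0.93, [297.1, 210.0], [0.5863, -0.0999, 0.1265])]
wrist needle_tip [(0.49, [292.9, 180.4], [0.5786, -0.0801, 0.1265])]
top pusher_top [(0.76, [332.1, 228.7], [0.5475, -0.0027, 0.134])]
top dial_center [(0.66, [390.7, 218.5], [0.5664, -0.1056, 0.1265])]
top zero_mark [(0.87, [388.7, 204.9], [0.5902, -0.1026, 0.1265]), (0.25, [332.8, 226.4], [0.552, -0.0047, 0.1265])]
top needle_tip [(0.6, [195.5, 249.9], [0.5095, 0.2308, 0.1265]), (0.48, [374.8, 213.9], [0.5742, -0.0778, 0.1265])]
side pusher_top [(0.57, [280.1, 232.0], [0.551, -0.0091, 0.134])]
side dial_center [(0.81, [305.9, 276.9], [0.5673, -0.1011, 0.1265]), (0.74, [319.8, 271.7], [0.5901, -0.0963, 0.1265])]
side zero_mark [(0.71, [321.2, 272.4], [0.5917, -0.0981, 0.1265])]
side needle_tip []
opt False turn [-0.     0.     0.007] shift cm [-0.23 -0.46 11.63] q6 -0.52 t 8.45
opt True turn [-0.    -0.    -3.135] shift cm [-0.23 -0.46 11.63] q6 -0.52 t 8.45
```

View pics/w2.png

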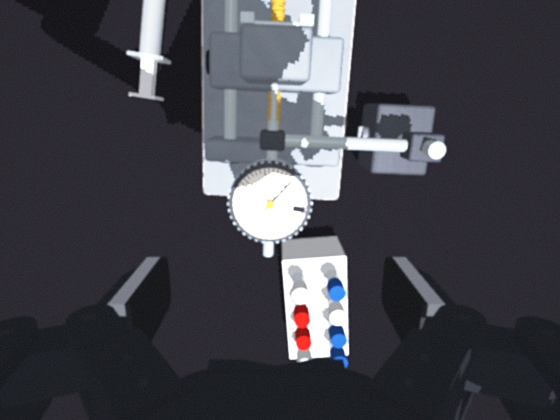

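The wrist view shows the dial hub at (270,204), the needle pointing up-right to about (291,182), and the zero mark at (298,210). The mark has to turn about 58° counter-clockwise seen from above. I'll take hold of the bezel pre-turned by +0.6 rad.

```bash
python3 -m handwheel '[[[-0.1,-0.4,2],[0,0,0.15]],[[-0.2,-0.5,4],[0,0,0.3]],[[-0.2,-0.5,6],[0,0,0.45]],[[-0.2,-0.5,7],[0,0,0.6]],[[-0.2,-0.5,7],[0,0,0.6]]]'
python3 - <<'E'
from h import *
# angles of needle and mark in w2, rectified onto the dial plane is unnecessary (camera near vertical)
g=cv2.cvtColor(cv2.imread('pics/w2.png'),cv2.COLOR_BGR2GRAY).astype(np.float32)
p=cv2.warpPolar(g,(36,360),(269.6,203.7),36,cv2.WARP_POLAR_LINEAR)
print('needle',[(int(-a if a<180 else 360-a)) for a in np.argsort(p[:,9:19].mean(1))[:8]]);print('mark',[(int(-a if a<180 else 360-a)) for a in np.argsort(p[:,23:30].mean(1))[:10]])
go([.568,-.103,.106],.215-.6)
E
```

```text
t: 9.07
tool_pos: [0.5668, -0.1026, 0.1511]
tool_rot: [-2.596, -1.766, 0.002]
contact_force: [-0.5, 0.3, 0.5]
opening: 0.0852
grip_force: 0.0
needle [47, 46, 48, 45, 49, 50, 51, 44]
mark [-10, -11, -9, -12, -8, -13, -7, -14, -6, 47]
opt False turn [-0.002  0.     0.009] shift cm [0.01 0.13 4.51] q6 0.07 t 9.075
opt True turn [-0.    -0.004 -3.133] shift cm [0.01 0.13 4.51] q6 0.07 t 9.075
```

```bash
python3 -m handwheel '[[[0,0.1,2.5],[0,0,0]],[[0,0.1,4.5],[0,0,0]],[[0,0.1,4.5],[0,0,0]]]'
python3 -m handwheel '[[[0,0,0],[0,0,0]],[[0,0,0],[0,0,0]],[[0,0,0],[0,0,0]],[[0,0,0],[0,0,0]]]' 0.2 25; python3 f.py
```

```text
t: 9.45
tool_pos: [0.5671, -0.1027, 0.1052]
tool_rot: [-2.596, -1.764, 0.004]
contact_force: [-0.5, -0.6, -0.1]
opening: 0.0855
grip_force: 0.0
t: 9.95
tool_pos: [0.5666, -0.1023, 0.1085]
tool_rot: [-2.595, -1.763, 0.006]
contact_force: [-10.1, 2.9, 7.6]
opening: 0.0574
grip_force: 27.0
t 9.95 F pump x,y,z [-9.26  5.05  7.63] along mm -221.77 z 0.1085
```

```bash
python3 -m handwheel '[[[0,-0.13,-0.12],[0,0,0]],[[0,-0.13,-0.12],[0,0,0]],[[0,-0.13,-0.12],[0,0,-0.13]],[[0,-0.13,-0.12],[0,0,-0.26]],[[0,-0.13,-0.12],[0,0,-0.4]]]'
python3 f.py
```

```text
t: 10.58
tool_pos: [0.5672, -0.1024, 0.1086]
tool_rot: [-2.191, -2.25, -0.0]
contact_force: [-0.7, 1.7, -1.5]
opening: 0.057
grip_force: 28.1
t 10.57 F pump x,y,z [-0.28  1.76 -1.45] along mm -221.99 z 0.1086
```

```bash
python3 -m handwheel '[[[0,0,0],[0,0,-0.15]],[[0,0,0],[0,0,-0.3]],[[0,0,0],[0,0,-0.45]],[[0,0,0],[0,0,-0.6]],[[0,0,0],[0,0,-0.6]]]'
python3 f.py
python3 - <<'E'
from h import *
go([.567,-.1025,.108],.215+.4)
c=ctrl.calibration('wrist');im=ctrl.get_image('wrist');cv2.imwrite('pics/w3.png',im)
for q in('dial_center','zero_mark','needle_tip'):print(q,find('wrist',q,Z[q],c))
E
```

```text
t: 11.2
tool_pos: [0.5682, -0.1021, 0.1087]
tool_rot: [1.436, 2.792, 0.003]
contact_force: [2.4, 4.7, -2.8]
opening: 0.0569
grip_force: 28.0
t 11.2 F pump x,y,z [ 3.38  4.05 -2.83] along mm -221.95 z 0.1087
opt False turn [0.002 0.001 0.006] shift cm [ 0.04 -0.12  0.07] q6 -0.93 t 11.2
opt True turn [-1.000e-03  4.000e-03 -3.136e+00] shift cm [ 0.04 -0.12  0.07] q6 -0.93 t 11.2
dial_center [(0.95, [278.1, 278.3], [0.567, -0.0996, 0.1265]), (0.29, [326.3, 256.4], [0.5766, -0.0815, 0.1265])]
zero_mark [(0.65, [328.5, 258.9], [0.578, -0.0818, 0.1265])]
needle_tip []
```

View pics/w3.png

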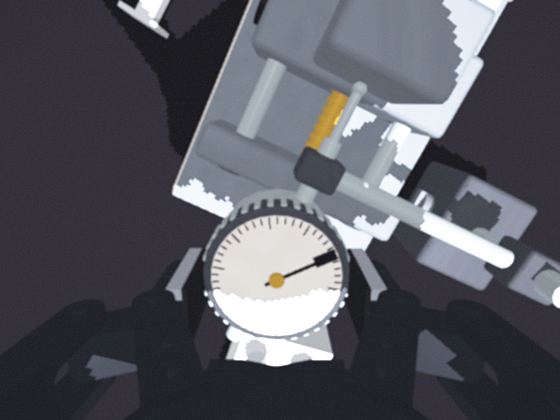

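The zero mark at (326,257) lies in line with the needle from the hub at (276,280). Letting go of the bezel and going back over the pusher.

```bash
python3 -m handwheel '[[[0,0,0],[0,0,0]],[[0,0,0],[0,0,0]],[[0,0,0],[0,0,0]]]' -1
python3 -m handwheel '[[[0,0,-4],[0,0,0]],[[0,0,-8],[0,0,0.15]],[[0,0,-12],[0,0,0.3]],[[0,0,-12],[0,0,0.4]],[[0,0,-12],[0,0,0.4]]]'
python3 - <<'E'
from h import *
c=ctrl.calibration('wrist');im=ctrl.get_image('wrist');cv2.imwrite('pics/w4.png',cv2.resize(im[120:280,180:400],None,fx=3,fy=3,interpolation=2))
for q in('dial_center','zero_mark','needle_tip','pusher_top'):print(q,find('wrist',q,Z[q],c))
go([.5505,-.0075,.103],.218)
E
```

```text
t: 11.78
tool_pos: [0.5675, -0.1031, 0.109]
tool_rot: [1.436, 2.793, -0.0]
contact_force: [0.4, 0.0, 0.1]
opening: 0.0853
grip_force: 0.0
t: 12.4
tool_pos: [0.5674, -0.1029, 0.2292]
tool_rot: [1.96, 2.454, 0.0]
contact_force: [0.3, 0.7, -1.1]
opening: 0.0854
grip_force: 0.0
dial_center [(0.78, [276.6, 197.7], [0.5669, -0.0997, 0.1265])]
zero_mark [(0.83, [295.7, 179.7], [0.577, -0.0839, 0.1265])]
needle_tip [(0.55, [282.8, 40.4], [0.5477, 0.0024, 0.1265])]
pusher_top [(0.75, [284.2, 49.9], [0.5499, -0.004, 0.134]), (0.66, [296.1, 176.3], [0.576, -0.0802, 0.134])]
opt False turn [-0.001 -0.001  0.005] shift cm [ 9.62  0.52 12.45] q6 -0.53 t 12.65
opt True turn [ 1.000e-03 -2.000e-03 -3.137e+00] shift cm [ 9.62  0.52 12.45] q6 -0.53 t 12.65
```

View pics/w4.png

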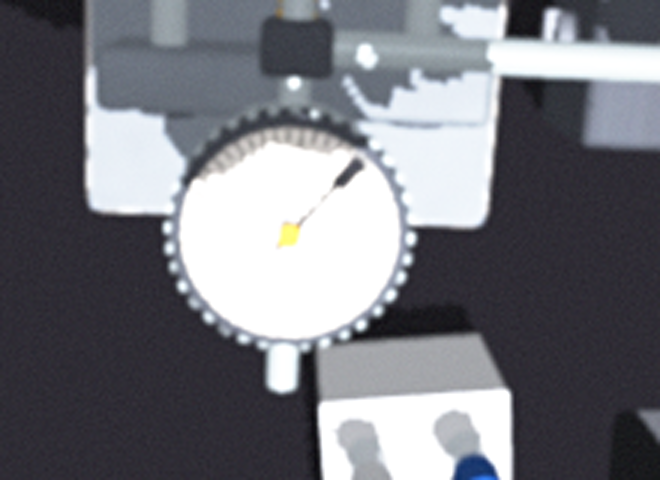

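The mark at (347,172 in the crop) lies along the needle from the hub at (288,234). Zeroing holds, so back to the pusher.

```bash
python3 -m handwheel '[[[5,0.45,0],[0,0,0]],[[9.65,0.45,0],[0,0,0]],[[9.65,0.45,4.2],[0,0,0]],[[9.65,0.45,8.4],[0,0,0]],[[9.65,0.45,12.4],[0,0,0]]]'
python3 -m handwheel '[[[0,0,0],[0,0,0]],[[0,0,0],[0,0,0]]]';python3 f.py
python3 -m handwheel '[[[0,0,0],[0,0,0]],[[0,0,0],[0,0,0]],[[0,0,0],[0,0,0]],[[0,0,0],[0,0,0]]]' 0.6 20 >/dev/null;python3 f.py
```

```text
t: 13.28
tool_pos: [0.5499, -0.0072, 0.1028]
tool_rot: [-1.96, -2.454, 0.001]
contact_force: [1.6, -0.2, -0.3]
opening: 0.0856
grip_force: 0.0
t: 13.52
tool_pos: [0.5513, -0.0077, 0.1059]
tool_rot: [1.961, 2.453, 0.001]
contact_force: [-0.0, 0.1, 0.2]
opening: 0.0858
grip_force: 0.0
t 13.53 F pump x,y,z [-0.04  0.06  0.23] along mm -126.06 z 0.1059
t 14.03 F pump x,y,z [-4.66  0.63  4.8 ] along mm -126.02 z 0.1061
```

```bash
python3 -m handwheel '[[[-0.05,-0.06,-0.12],[0,0,0]],[[-0.1,-0.06,-0.12],[0,0,0]]]' >/dev/null;python3 f.py
python3 -m handwheel '[[[-0.05,0,0],[0,0,0]],[[-0.05,0,0],[0,0,0]]]' >/dev/null;python3 f.py
```

```text
t 14.28 F pump x,y,z [1.58 2.41 1.57] along mm -126.56 z 0.1062
t 14.53 F pump x,y,z [0.83 1.36 2.61] along mm -127.25 z 0.1061
```

```bash
python3 -m handwheel '[[[-0.05,0,0],[0,0,0]],[[-0.05,0,0],[0,0,0]]]' >/dev/null;python3 f.py
```

```text
t 14.78 F pump x,y,z [1.38 0.6  3.8 ] along mm -127.86 z 0.1062
```

```bash
python3 -m handwheel '[[[-0.05,0,0],[0,0,0]],[[-0.05,0,0],[0,0,0]]]' >/dev/null;python3 f.py
```

```text
t 15.03 F pump x,y,z [1.71 1.26 3.86] along mm -128.39 z 0.1062
```

```bash
python3 -m handwheel '[[[-0.05,0,0],[0,0,0]],[[-0.05,0,0],[0,0,0]]]' >/dev/null;python3 f.py
```

```text
t 15.28 F pump x,y,z [1.54 0.47 5.08] along mm -128.9 z 0.1062
```

```bash
python3 -m handwheel '[[[-0.04,0,0],[0,0,0]],[[-0.04,0,0],[0,0,0]]]' >/dev/null;python3 f.py
```

```text
t 15.53 F pump x,y,z [2.41 0.18 5.83] along mm -129.28 z 0.1061
```

```bash
python3 -m handwheel '[[[-0.04,-0.03,-0.06],[0,0,0]],[[-0.04,-0.03,-0.06],[0,0,0]]]' >/dev/null;python3 f.py
```

```text
t 15.78 F pump x,y,z [5.52 0.53 2.8 ] along mm -129.53 z 0.1062
```

```bash
python3 -m handwheel '[[[-0.04,0,0],[0,0,0]],[[-0.04,0,0],[0,0,0]]]' >/dev/null;python3 f.py
```

```text
t 16.02 F pump x,y,z [4.61 1.11 1.17] along mm -129.96 z 0.1062
```

```bash
python3 -m handwheel '[[[-0.04,0,0],[0,0,0]],[[-0.04,0,0],[0,0,0]]]' >/dev/null;python3 f.py
```

```text
t 16.27 F pump x,y,z [ 5.15 -0.47  2.16] along mm -130.34 z 0.1062
```

```bash
python3 -m handwheel '[[[-0.04,0.06,0],[0,0,0]],[[-0.04,0.06,0],[0,0,0]]]' >/dev/null;python3 f.py
```

```text
t 16.52 F pump x,y,z [1.57 2.43 2.53] along mm -130.63 z 0.1062
```

```bash
python3 -m handwheel '[[[-0.04,0,0],[0,0,0]],[[-0.04,0,0],[0,0,0]]]' >/dev/null;python3 f.py
```

```text
t 16.77 F pump x,y,z [3.07 3.83 2.93] along mm -130.71 z 0.1062
```

Run:
```python
from h import *
cv2.imwrite('pics/t5.png',cv2.resize(ctrl.get_image('top')[150:270,300:460],None,fx=4,fy=4,interpolation=2))
```

```text
(no output)
```

View pics/t5.png

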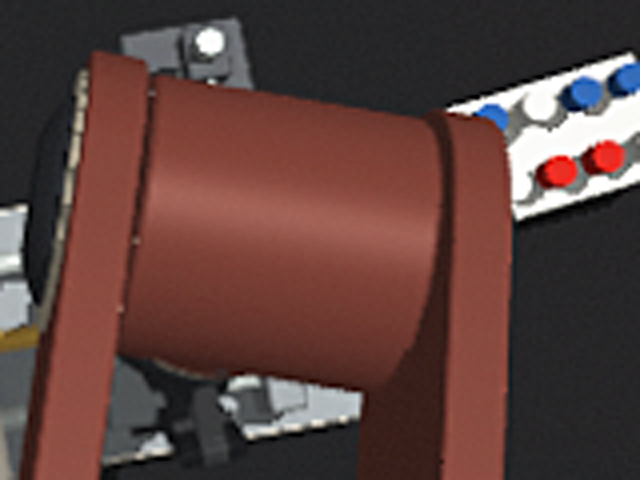

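The arm hides the dial in this top view. The force has risen (3.8 N) and the motion has stopped, so the front end is reached. One slight step more, then the pause.

```bash
python3 -m handwheel '[[[-0.02,0,0],[0,0,0]],[[-0.02,0,0],[0,0,0]],[[-0.02,0,0],[0,0,0]],[[-0.02,0,0],[0,0,0]],[[-0.02,0,0],[0,0,0]]]' >/dev/null;python3 f.py
python3 - <<'E'
from h import *
cv2.imwrite('pics/w6.png',ctrl.get_image('wrist'))
E
```

```text
t 17.45 F pump x,y,z [2.79 3.43 3.87] along mm -130.71 z 0.1062
```

View pics/w6.png

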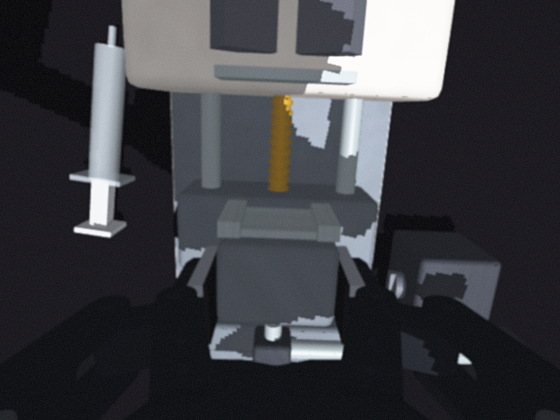

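The pusher is still held squarely (280,270). One more small nudge to confirm the stop.

```bash
python3 -m handwheel '[[[-0.03,0,0],[0,0,0]],[[-0.03,0,0],[0,0,0]],[[-0.03,0,0],[0,0,0]],[[-0.03,0,0],[0,0,0]]]' >/dev/null;python3 f.py
```

```text
t 18.0 F pump x,y,z [3.55 3.98 2.76] along mm -130.7 z 0.1062
```

```bash
python3 -m handwheel '[[[0.08,-0.03,-0.04],[0,0,0]],[[0.16,-0.03,-0.04],[0,0,0]],[[0.24,-0.03,-0.04],[0,0,0]],[[0.32,-0.03,-0.04],[0,0,0]],[[0.4,-0.03,-0.04],[0,0,0]]]' >/dev/null;python3 f.py
python3 -m handwheel '[[[0.05,0,0],[0,0,0]],[[0.08,0,0],[0,0,0]],[[0.08,0,0],[0,0,0]]]' >/dev/null;python3 f.py
```

```text
t 18.62 F pump x,y,z [ 5.99 -2.4  -1.48] along mm -128.69 z 0.1062
t 19.0 F pump x,y,z [ 6.21 -1.72 -0.84] along mm -127.86 z 0.1062
```

```bash
python3 -m handwheel '[[[0.06,0.06,0],[0,0,0]],[[0.12,0.06,0],[0,0,0]],[[0.12,0.06,0],[0,0,0]]]' >/dev/null;python3 f.py
```

```text
t 19.38 F pump x,y,z [ 5.59 -2.33 -1.69] along mm -125.97 z 0.1062
```

```bash
python3 -m handwheel '[[[0.04,0,0],[0,0,0]],[[0.04,0,0],[0,0,0]]]' >/dev/null;python3 f.py
```

```text
t 19.62 F pump x,y,z [ 5.   -2.98 -2.46] along mm -125.94 z 0.1062
```

```bash
python3 -m handwheel '[[[0.03,0,0],[0,0,0]],[[0.03,0,0],[0,0,0]]]' >/dev/null;python3 f.py
```

```text
t 19.88 F pump x,y,z [ 5.11 -4.64 -2.72] along mm -125.92 z 0.1062
```

Stop felt again at the same place (within 0.1 mm). Releasing, rising and checking.

```bash
python3 -m handwheel '[[[0,0.05,0],[0,0,0]],[[0,0.05,0],[0,0,0]]]' >/dev/null;python3 f.py
python3 -m handwheel '[[[0,0,0],[0,0,0]],[[0,0,0],[0,0,0]],[[0,0,0],[0,0,0]],[[0,0,0],[0,0,0]]]' -1
python3 -m handwheel '[[[0,0,-5],[0,0,0]],[[0,0,-10],[0,0,0]],[[-4,-0.3,-12],[0,0,0]],[[-9,-0.3,-12],[0,0,0]],[[-9.6,-0.3,-12],[0,0,0]]]'
python3 -m handwheel '[[[0,0,0],[0,0,0]],[[0,0,0],[0,0,0]]]' >/dev/null
python3 - <<'E'
from h import *
im=ctrl.get_image('wrist');cv2.imwrite('pics/w7.png',cv2.resize(im[120:280,180:400],None,fx=3,fy=3,interpolation=2))
E
```

```text
t 20.12 F pump x,y,z [ 2.86 -4.19 -0.48] along mm -125.93 z 0.1062
t: 20.62
tool_pos: [0.5504, -0.0065, 0.1065]
tool_rot: [-1.961, -2.454, 0.001]
contact_force: [-0.2, -0.2, 0.8]
opening: 0.0855
grip_force: 0.0
t: 21.25
tool_pos: [0.5692, -0.1033, 0.2271]
tool_rot: [1.965, 2.45, -0.0]
contact_force: [-0.6, -0.6, -1.1]
opening: 0.0855
grip_force: 0.0
```

View pics/w7.png

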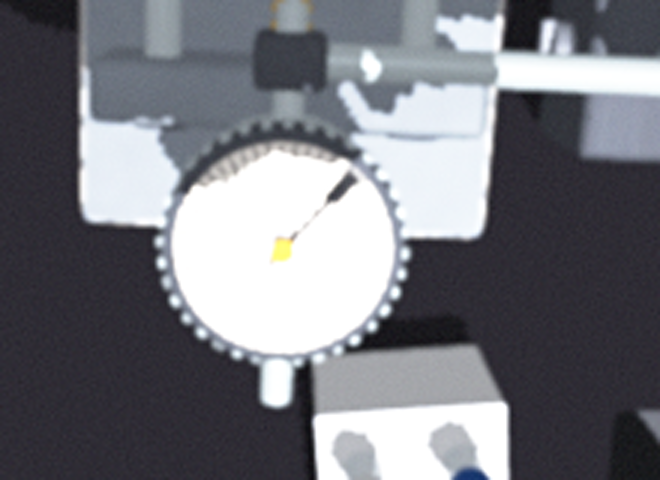

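The needle from the hub at (282,249) runs into the zero mark at (341,187), so it is back on zero. The gripper is clear of everything, so I'm handing in.

```bash
python3 -c "
from station import ctrl
print(ctrl.finish_job())"
```

```text
the job is handed in; nothing more can be done
None
```

The job is handed in at about 21 s on the robot's clock: the pusher's end play measured about 4.6 mm (from tool travel; the arm hid the dial at the front end), and the pusher rests at the end away from the gauge with the needle back on zero; the hand-in returned no verdict.

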